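Set out one fresh paste cup from the nested stack

TASK

Set out a fresh paste cup: lift only the top cup off the stack of three nested blue cups and stand it upright near the middle of the round black rubber mat, setting it down rather than dropping it. The other two blue cups must stay nested where they stand, without the next one being pulled up.

Things in the scene. Friction and masses are not known exactly. Their poses are not given: they have to be found in the camera images.
- blue_top: Top one of three blue plastic cups with white rims, nested upright in a stack 130 mm high. A cup: round, open, 70 mm high, 60 g, foot 36 mm diameter, tapering out to a shoulder at 40 mm height; above it a straight collar, 58 mm outer diameter, 40 to 70 mm up. Only it shows above the next rim: grip across it, fingertips above that rim. Origin: centre of the foot's underside; z up.
- blue_mid: Middle blue cup, same shape and origin. Each cup's shoulder rests on the rim of the cup below, 30 mm higher than that cup, with 2 mm sideways play; nothing jams. This one's rim is 100 mm above the bench; it must stay nested in the lowest cup.
- blue_low: Lowest blue cup, same shape and origin, standing loose on the bench. A stack of two yellow cups of the same shape stands elsewhere and is no part of the job; either stack may be the one on the left.
- rubber_mat: Round flat black rubber mat, 120 mm diameter, 5 mm thick, fixed to the brown cutting board that covers the right of the bench. Origin: centre of its underside, 3 to 4 mm above the bench (its top face is 5 mm above the origin); z up.
Mind the look-alikes: they are no part of the job. Leave any pink look-alike of the blue_low alone. Leave any turquoise look-alike of the blue_top alone.

How it is judged:
On the way, in this order (a step that is already met when the one before it is completed fails the run):
1. the top blue cup is lifted clear of the next one, which stays nested (z of blue_top in the frame of blue_mid above 0.072 m and z of blue_mid in the frame of blue_low below 0.035 m and contact force between the fingers and blue_top above 0.3 N), for 0.1 s.
2. the cup is brought down onto the black rubber mat while still held (foot within 8 mm of the mat's top) (horizontal distance between blue_top and rubber_mat below 0.04 m and z of blue_top in the frame of rubber_mat below 0.013 m and contact force between the fingers and blue_top above 0.3 N).
At the end, for the whole second after the job is handed in: The top cup stands upright (10 degrees) at rest on the mat, centre within 40 mm of the mat's; the other two blue cups stand upright (10 degrees), at rest, still nested (30 mm apart in height within 5 mm, centred within 10 mm), the lowest within 20 mm of where it began (horizontal distance between blue_top and rubber_mat below 0.04 m and z of blue_top in the frame of rubber_mat between 0.002 and 0.009 m and angle between each of blue_top, blue_low, blue_mid's own z axis and vertical below 0.17 rad and linear speed of each of blue_top, blue_low, blue_mid below 0.02 m/s and z of blue_mid in the frame of blue_low between 0.025 and 0.035 m and horizontal distance between blue_mid and blue_low below 0.01 m and distance of blue_low from where it was at the start of the episode below 0.02 m); the robot touches nothing.
It fails at once if the middle cup is pulled up more than 15 mm out of the lowest cup (z of blue_mid in the frame of blue_low above 0.045 m).
It fails at once if the lowest cup is lifted more than 15 mm off the bench (height (world z) of blue_low above 0.015 m).
It also fails if it takes over 42 s, if anything falls off the work surface, if the arm or the gripper's body presses on something with over 40 N, if the wrist force passes 120 N, or if a joint passes its speed limit or range.

ROBOT

A 6-joint arm with a two-finger parallel gripper is mounted at the origin on a cart in front of the work surface, level with it; the furniture and walls round the work are solid. World frame = base frame: x ahead of the robot, y to its left, z up, the work surface at z = 0. Lengths are in m, angles in rad, forces in N, time in s.
With the tool pointing down it reaches from about 0.35 to 0.775 m from the base axis. Payload 7.3 kg.
Tool frame: the origin (TCP) lies midway between the tips of the shut fingers; the grasp point (between the pads) lies 19 mm behind it (robot.grip_depth is the distance from the TCP to the grasp point, in m); z points along the fingers, y is the line along which they close (so a half turn about z gives the same grasp; the last joint's range is limited). The gripper opens to 92 mm and grips with 3 to 60 N. Pads are 19 mm wide; open, the fingers measure 130 mm over their backs; the gripper's body (75 mm by 190 mm) begins 47 mm behind the grasp point.
Start: joints at [-1.43, 0.342, 1.524, -0, 1.275, -0.146], TCP at [0.149, -0.504, 0.227] pointing down, gripper open.
Joint ranges: [-2.53, 2.53], [-0.77, 2.02], [0.04, 2.7], [-1, 4.14], [0.28, 2.66], [-3.11, 3.11]. Speed limits (rad/s): [2.57, 2.57, 3.14, 3.14, 3.14, 3.14].

INTERFACE

Orientations are given as a 3x3 rotation matrix whose columns are the frame's x, y, z axes.
In Python, from workcell import monitor, vision, ticket, robot gives the robot as it stands. The module is installed in compiled form; this text tells all that it offers.
- The arm moves only by the tool apply_moves, never from a script. Its argument "plan" is text: rows parted by semicolons, each of 7 numbers parted by spaces: the turn, a rotation vector about the tool's x, y, z in units of 5 degrees (1.0 is 5 degrees), then the shift along the tool's x, y, z in units of 50 mm (1.0 is 50 mm), then the finger opening in mm, from 0 to 91.8. In form: ax ay az dx dy dz gripper; .... A call has 1 to 20 rows; each row shifts and turns the commanded pose from where the row before left it, along the tool's axes as they then stand; what a row does not reach is not made up. A row lasts 1/8 s, in which the tool goes at most 62.5 mm and 10.7 degrees, less where a joint would pass 70% of its speed; a pose out of reach is approached as far as the arm can. A call is refused whole if a number of a shift passes 1 or a number of a turn 1, either way. A call with a gripper value outside its range is refused whole. The fingers move at their own pace and stop on an object; "force" is the grip in N (left out, the last holds). Time passes only in rows, so rows that do not move let the fingers close. It gives the time, the measured TCP pose, the force, the opening and the grip force at its end, in the units of the state.
- monitor.read_state(): the state, without advancing time (a new reading comes with each control period).
- vision.snapshot(name): name is "scene" or "side" or "wrist"; returns a dict with "image" (480x640x3 uint8, blue, green, red), "fx", "fy", "cx", "cy" (pixels), "rvec" (rotation vector, rad) and "tvec" (3), from world to camera coordinates, as OpenCV has them; the wrist camera has in their place "hand_eye" (4x4, takes a point from camera to tool coordinates, whose origin is the TCP and whose axes are the flange's). Camera axes: x right, y down, z forward; pixel columns grow to the right and rows downward; lengths in m; the calibration is good to about 2 mm. The wrist camera is an equidistant fisheye: a pixel r from the principal point sees the ray r / f radians off the axis. A picture is of the moment at which its call begins: read the wrist's pose just before it. There is no depth.
- ticket.finish_job(): hands the job in; it is judged then, once.
The state is a dict: "t": time; "q": joint angles; "joint_vel": joint speeds; "effort": joint torques, N m; "eef_pos": TCP position; "tcp_rot": TCP orientation; "force": force on the tool from outside, world axes, zero at the start; "torque": the same for the moment, N m; "gripper_width": opening from 0.0 (shut) to 1.0 (fully open); "grasp_force": force on a finger pad.
Only numpy, scipy, OpenCV 4.12 (cv2) and the standard library are available. Lean on these libraries where they do the work, as an engineer would, in place of code of your own. Each camera call takes 0.05 s, during which the arm holds its last target. There are 200 camera calls.

## Working session

There is one attempt and no reset: what is moved stays moved. The work goes in short steps, Python scripts to look and compute and a tool call to move; the robot and the scene stay as the last step left them, time stands still between calls to the robot, and variables do not carry over. Pictures are saved under pics/ and viewed, at most 10 in all, crops included, and the job is handed in when it is done.

Besides the shell and the picture viewer there is one more tool, called after "Call:" as name(argument=value, ...) on one line, values as JSON. apply_moves: Moves the arm, as the interface text tells. Its arguments: {"type":"object","properties":{"plan":{"type":"string"},"force":{"type":"number"}},"required":["plan"]}

```bash
mkdir -p pics; cat > h.py <<'E'
import numpy as np, cv2
from workcell import monitor, vision, ticket, robot
def snap(n,f):
    s=monitor.read_state(); d=vision.snapshot(n); cv2.imwrite('pics/'+f,d['image']); return s,d
def ray(d,u,v):
    R=cv2.Rodrigues(np.array(d['rvec'],float))[0]; t=np.array(d['tvec'],float).ravel()
    r=R.T@np.array([(u-d['cx'])/d['fx'],(v-d['cy'])/d['fy'],1]); return -R.T@t, r/np.linalg.norm(r)
def plane(d,u,v,z):
    o,r=ray(d,u,v); return o+r*(z-o[2])/r[2]
def wray(s,d,u,v):
    x,y=(u-d['cx'])/d['fx'],(v-d['cy'])/d['fy']; a=np.hypot(x,y)
    c=np.array([np.sin(a)*x/a,np.sin(a)*y/a,np.cos(a)]); H=np.array(d['hand_eye']); R=np.array(s['tcp_rot'])
    return np.array(s['eef_pos'])+R@H[:3,3], R@H[:3,:3]@c
def tri(a,b):
    (o,r),(p,q)=a,b; k=np.linalg.lstsq(np.c_[r,-q],p-o,rcond=None)[0]
    A,B=o+k[0]*r,p+k[1]*q; return (A+B)/2,np.linalg.norm(A-B)
E
python3 - <<'E'
from h import *
for n in('scene','side'):
    s,d=snap(n,n+'0.png'); print(n,ray(d,320,240))
print(s)
E
```

```text
scene (array([-0.22807748,  0.79668704,  0.91085747]), array([ 0.53125896, -0.61042505, -0.58749057]))
side (array([0.22959348, 0.54696597, 0.60553767]), array([ 0.33819185, -0.71912938, -0.60702489]))
{'t': 0.05, 'q': array([-1.42999497e+00,  3.42678499e-01,  1.52500913e+00,  5.97402875e-06,
        1.27541373e+00, -1.46013318e-01]), 'joint_vel': array([ 0.00075697, -0.00069179, -0.00095136,  0.00132567,  0.00242435,
        0.00014175]), 'effort': array([ 4.76535588e-04, -4.32426488e+01, -2.44993901e+01,  7.18819094e-02,
        5.22527215e-02, -3.60607373e-05]), 'eef_pos': array([ 0.14848016, -0.50314004,  0.22607068]), 'tcp_rot': array([[ 9.59150379e-01,  2.82896640e-01, -2.06067508e-04],
       [ 2.82896625e-01, -9.59149241e-01,  1.49457481e-03],
       [ 2.25160696e-04, -1.49181779e-03, -9.99998862e-01]]), 'force': array([ 1.0826081 , -0.23967151, -0.08316098]), 'torque': array([ 0.04303201, -0.04005669,  0.03178734]), 'grasp_force': 0.0, 'gripper_width': 1.0001514952502395}
```

View pics/scene0.png

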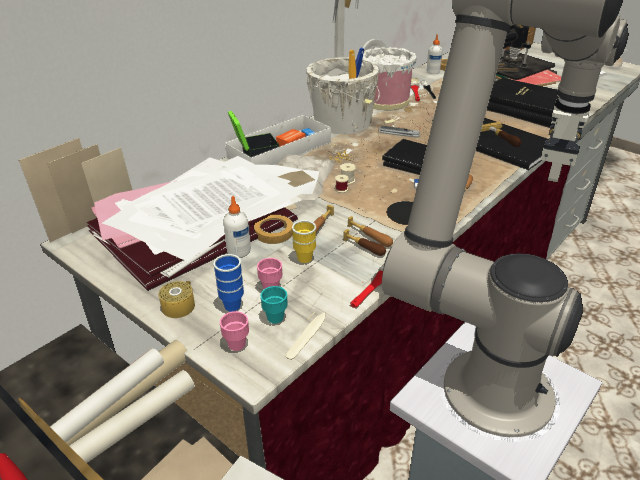

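View pics/side0.png

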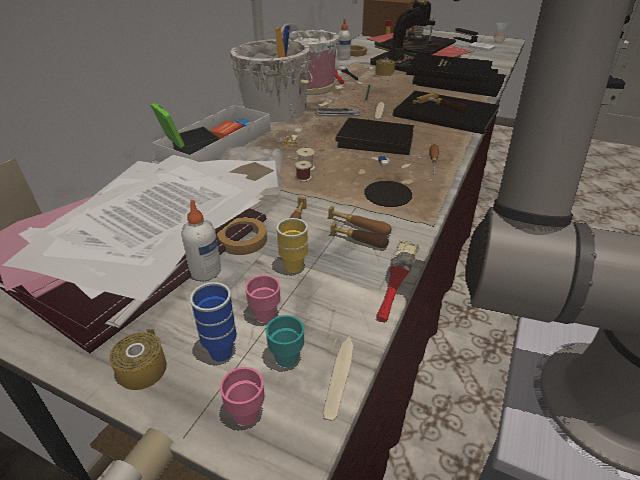

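The scene view shows the blue stack at about (229,283) and the mat at (402,211), partly hidden. The side view shows the stack at (213,320) and the mat at (388,193). The pink, turquoise and yellow cups stand nearby.

```bash
python3 - <<'E'
from h import *
a=cv2.imread('pics/scene0.png')[245:320,200:265]; b=cv2.imread('pics/side0.png')[275:370,180:250]
a=cv2.resize(a,None,fx=6,fy=6,interpolation=cv2.INTER_CUBIC)[:570];b=cv2.resize(b,None,fx=5.8,fy=5.8,interpolation=cv2.INTER_CUBIC)
c=np.zeros((560,800,3),np.uint8);c[:450,:390]=a[:450,:390];c[:551,394:800]=b[:551,:406];cv2.imwrite('pics/crop1.png',c)
im=cv2.imread('pics/side0.png');d=vision.snapshot('side')
m=(im.max(2)<45).astype(np.uint8);m[:170]=0;m[215:]=0;m[:,:350]=0;m[:,425:]=0
n,l,st,ce=cv2.connectedComponentsWithStats(m);i=1+st[1:,4].argmax();cs=cv2.findContours((l==i).astype(np.uint8),0,1)[0][0]
e=cv2.fitEllipse(cs);print(st[i],e,plane(d,*e[0],.0085))
p=np.array([plane(d,*q[0],.0085) for q in cs]);print(cv2.minEnclosingCircle(p[:,:2].astype(np.float32)))
hsv=cv2.cvtColor(im,cv2.COLOR_BGR2HSV)
E
```

```text
[365 181  47  26 665] ((388.1000061035156, 193.50140380859375), (24.87040901184082, 46.73697280883789), 95.21366882324219) [ 0.49102825 -0.40467682  0.0085    ]
((0.49176013469696045, -0.4070549011230469), 0.060934219509363174)
```

View pics/crop1.png

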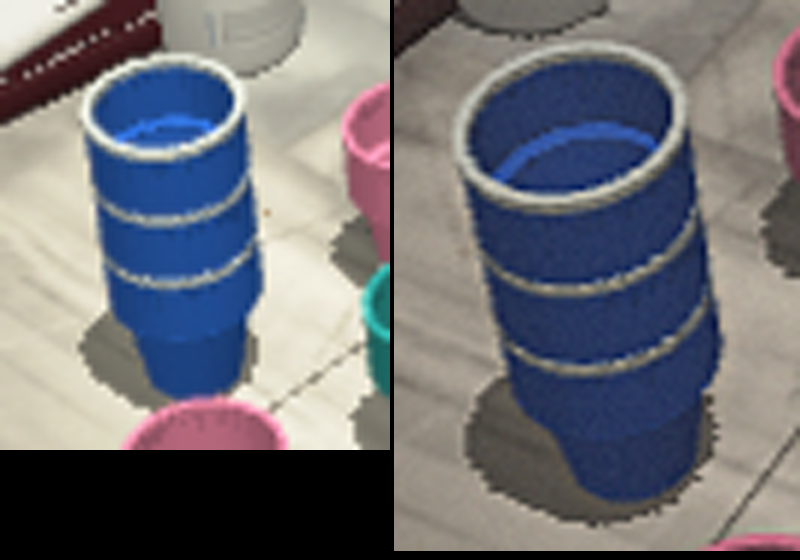

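The crop shows the top rim outer ellipse centred at about (227.6,262.8) in the scene view and (210.9,296.9) in the side view. I'll triangulate it along with the neighbours.

```bash
python3 - <<'E'
from h import *
A=vision.snapshot('scene');B=vision.snapshot('side')
for n,a,b in [('rim',(227.6,262.8),(210.9,296.9)),('pinkrim',(270,266),(263,287)),('teal',(274,294),(285,327)),('pink2',(234.5,321),(243,382)),('yellow',(304,227),(293,227)),('gluetip',(234,198),(193,202)),('mat?',(402,211),(388.1,193.5))]:
    print(n,tri(ray(A,*a),ray(B,*b)))
s=monitor.read_state();print(s['t'],robot.grip_depth);print(np.array(A['image']).shape, vision.snapshot('wrist')['hand_eye'])
E
```

```text
rim (array([0.59123721, 0.16657403, 0.11498755]), np.float64(0.0013686615703717973))
pinkrim (array([0.56670848, 0.0629218 , 0.0566061 ]), np.float64(0.0026436782005446386))
teal (array([0.48633288, 0.13029103, 0.06033488]), np.float64(0.0037549743207232595))
pink2 (array([0.49398941, 0.24049192, 0.05398837]), np.float64(0.004269575550757654))
yellow (array([ 0.57421291, -0.06577289,  0.09831048]), np.float64(0.0037552455928773847))
gluetip (array([0.73702867, 0.01098068, 0.15326993]), np.float64(0.004805810563771042))
mat? (array([ 0.47909004, -0.36084219,  0.03659012]), np.float64(0.0010496430472109876))
0.25 0.0188
(480, 640, 3) [[ 5.47252884e-04 -9.57690819e-01 -2.87798534e-01  7.78992325e-02]
 [ 9.99999815e-01  6.00581680e-04 -9.70080612e-05 -3.97231929e-04]
 [ 2.65750257e-04 -2.87798428e-01  9.57690970e-01 -1.57306181e-01]
 [ 0.00000000e+00  0.00000000e+00  0.00000000e+00  1.00000000e+00]]
```

Call:
apply_moves(plan="0 0 0 0.4 -0.35 -0.3 91.8;0 0 0 0.82 -0.69 -0.25 91.8;0 0 0 0.82 -0.69 -0.25 91.8;0 0 0 0.82 -0.69 -0.25 91.8;0 0 0 0.82 -0.69 -0.25 91.8;0 0 0 0.82 -0.69 -0.2 91.8;0 0 0 0.82 -0.69 0 91.8;0 0 0 0.82 -0.69 0 91.8;0 0 0 0.82 -0.69 0 91.8;0 0 0 0.82 -0.69 0 91.8;0 0 0 0.82 -0.69 0 91.8;0 0 0 0.82 -0.69 0 91.8;0 0 0 0.82 -0.69 0 91.8;0 0 0 0.82 -0.69 0 91.8;0 0 0 0.4 -0.35 0 91.8;0 0 0 0 0 0 91.8;0 0 0 0 0 0 91.8")

```text
t: 2.42
eef_pos: [0.5609, 0.1217, 0.3015]
tcp_rot: [[0.959, 0.283, -0.001], [0.283, -0.959, -0.001], [-0.001, 0.0, -1.0]]
force: [-1.2, 0.9, -0.4]
gripper_width: 0.998
grasp_force: 0.0
```

```bash
python3 - <<'E'
from h import *
s,d=snap('wrist','w1.png'); np.save('w1.npy',np.array([s['eef_pos'],*s['tcp_rot']]));print(s['t'],s['eef_pos'],s['tcp_rot'],d['fx'],d['cx'],d['cy'])
E
```

```text
2.425 [0.56094031 0.1217155  0.30150329] [[ 9.59185889e-01  2.82775343e-01 -7.31660114e-04]
 [ 2.82774982e-01 -9.59186112e-01 -5.58949556e-04]
 [-8.59855372e-04  3.29241352e-04 -9.99999576e-01]] 371.64829954431775 324.6599516329776 247.88412725010676
```

View pics/w1.png

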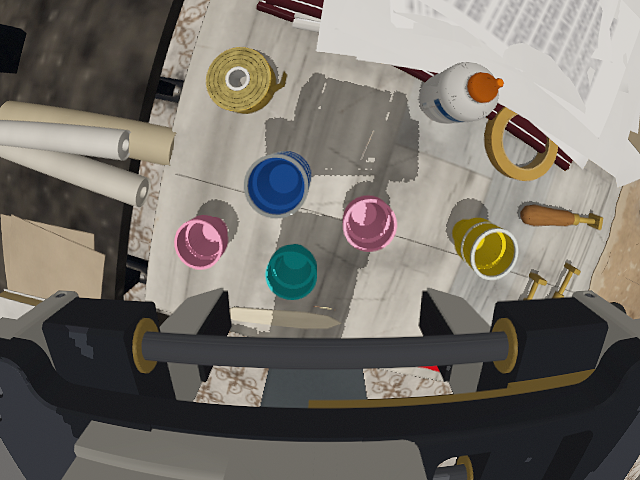

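The wrist view shows the top rim centred at about (277,185); the fingers are at the bottom.

```bash
cat >> h.py <<'E'
def rim(im,box):
    x0,y0,x1,y1=box; h=cv2.cvtColor(im,cv2.COLOR_BGR2HSV)
    m=cv2.inRange(h,(105,130,30),(125,255,255)); k=np.zeros_like(m);k[y0:y1,x0:x1]=255;m&=k
    n,l,st,ce=cv2.connectedComponentsWithStats(m,connectivity=4);i=1+st[1:,4].argmax()
    c=max(cv2.findContours((l==i).astype(np.uint8),0,1)[0],key=cv2.contourArea)
    return cv2.fitEllipse(c)
E
python3 - <<'E'
from h import *
w=np.load('w1.npy');s=dict(eef_pos=w[0],tcp_rot=w[1:])
d=vision.snapshot('wrist');e=rim(d['image'],(235,145,320,222));print(e)
r=wray(s,d,*e[0])
A=vision.snapshot('scene');B=vision.snapshot('side')
print(tri(r,ray(A,227.6,262.8)),tri(r,ray(B,210.9,296.9)),r[0]+r[1]*(.13-r[0][2])/r[1][2])
print(plane(A,227.6,262.8,.13),plane(B,210.9,296.9,.13))
E
```

```text
((275.47833251953125, 185.49136352539062), (54.7171745300293, 55.57024002075195), 138.00852966308594)
(array([0.58251732, 0.1747256 , 0.12347144]), np.float64(0.001400856774112371)) (array([0.58322304, 0.17482182, 0.1264603 ]), np.float64(0.0005254480437623623)) [0.58396441 0.17468093 0.13      ]
[0.57539555 0.17931477 0.13      ] [0.58043693 0.17737586 0.13      ]
```

Call:
apply_moves(plan="0 0 0 0.33 -0.4 0.5 91.8;0 0 0 0.4 -0.49 0.7 91.8;0 0 0 0 0 0.6 91.8;0 0 0 0 0 0.2 91.8;0 0 0 0 0 0 91.8;0 0 0 0 0 0 91.8")

```text
t: 3.38
eef_pos: [0.5845, 0.1749, 0.2034]
tcp_rot: [[0.959, 0.282, 0.003], [0.282, -0.959, 0.0], [0.003, 0.0, -1.0]]
force: [-0.1, -0.1, -0.1]
gripper_width: 0.998
grasp_force: 0.0
```

```bash
python3 - <<'E'
from h import *
s,d=snap('wrist','w2.png'); np.save('w2.npy',np.array([s['eef_pos'],*s['tcp_rot']]));print(s['t'],s['eef_pos'])
R=s['tcp_rot'];c=[]
p=R.T@(np.array([.5835,.1748,.128])-s['eef_pos']);print(p)
try:
    h=cv2.cvtColor(d['image'],cv2.COLOR_BGR2HSV);m=cv2.inRange(h,(105,130,30),(125,255,255));n,l,st,ce=cv2.connectedComponentsWithStats(m,connectivity=4);print([(st[i],ce[i]) for i in range(1,n) if st[i,4]>300])
except Exception as e: print(e)
E
```

```text
3.375 [0.58453219 0.17492885 0.20343713]
[-0.00123885 -0.00020213  0.07543386]
[(array([290, 212,  71,  22, 346], dtype=int32), array([325.04046243, 218.57225434])), (array([ 286,  224,   78,   73, 4377], dtype=int32), array([324.82887823, 259.89787526]))]
```

View pics/w2.png

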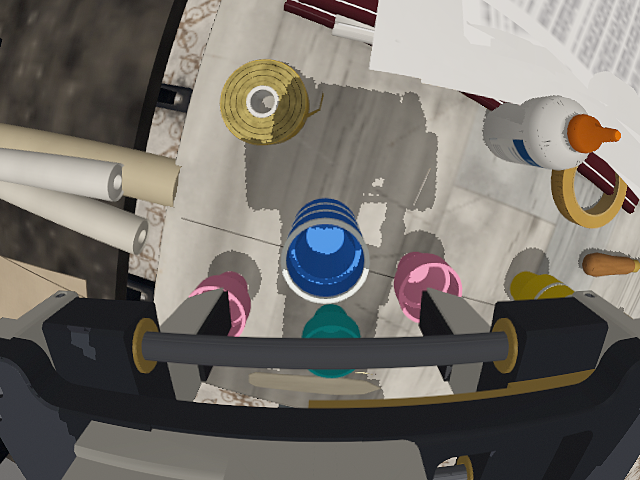

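The wrist view shows the rim centred at about (325,260), so the stack is centred between the fingers. I'll triangulate the two wrist views for height.

```bash
python3 - <<'E'
from h import *
w=np.load('w1.npy');v=np.load('w2.npy');d=vision.snapshot('wrist')
e1=(275.5,185.5);e2=rim(d['image'],(280,223,370,300));print(e2)
S=dict(eef_pos=v[0],tcp_rot=v[1:]);r2=wray(S,d,*e2[0])
p,g=tri(wray(dict(eef_pos=w[0],tcp_rot=w[1:]),d,*e1),r2);print(p,g)
q=r2[0]+r2[1]*(.129-r2[0][2])/r2[1][2];print(q,v[1:].T@(q-v[0]))
E
```

```text
((324.9214172363281, 259.8966064453125), (71.1619873046875, 76.51222229003906), 89.70075225830078)
[0.5833781  0.17496508 0.12539018] 0.0003702677247673164
[0.58467854 0.17519225 0.129     ] [ 5.29352762e-06 -2.45389489e-04  7.44373344e-02]
```

Call:
apply_moves(plan="0 0 0 0 0 0.6 91.8;0 0 0 0 0 0.7 91.8;0 0 0 0 0 0.45 91.8;0 0 0 0 0 0.18 91.8;0 0 0 0 0 0 91.8;0 0 0 0 0 0 91.8")

```text
t: 4.22
eef_pos: [0.5846, 0.1754, 0.1066]
tcp_rot: [[0.959, 0.283, 0.002], [0.283, -0.959, 0.0], [0.002, 0.0, -1.0]]
force: [0.5, 0.3, -0.3]
gripper_width: 0.998
grasp_force: 0.0
```

Call:
apply_moves(plan="0 0 0 0 0 0 70;0 0 0 0 0 0 64;0 0 0 0 0 0 60;0 0 0 0 0 0 50;0 0 0 0 0 0 50;0 0 0 0 0 0 50;0 0 0 0 0 0 50", force=10)

```text
t: 5.1
eef_pos: [0.5838, 0.1752, 0.1052]
tcp_rot: [[0.959, 0.283, 0.0], [0.283, -0.959, -0.0], [0.0, 0.0, -1.0]]
force: [0.4, -0.4, 0.4]
gripper_width: 0.617
grasp_force: 10.0
```

```bash
python3 - <<'E'
from h import *
s,a=snap('side','s1.png');a=a['image'][240:380,150:310]
cv2.imwrite('pics/s1c.png',cv2.resize(a,None,fx=4,fy=4,interpolation=cv2.INTER_CUBIC));print(s['eef_pos'],s['gripper_width'],s['grasp_force'])
E
```

```text
[0.5838267  0.17521782 0.10522551] 0.6170666845442352 9.99426220375426
```

View pics/s1c.png

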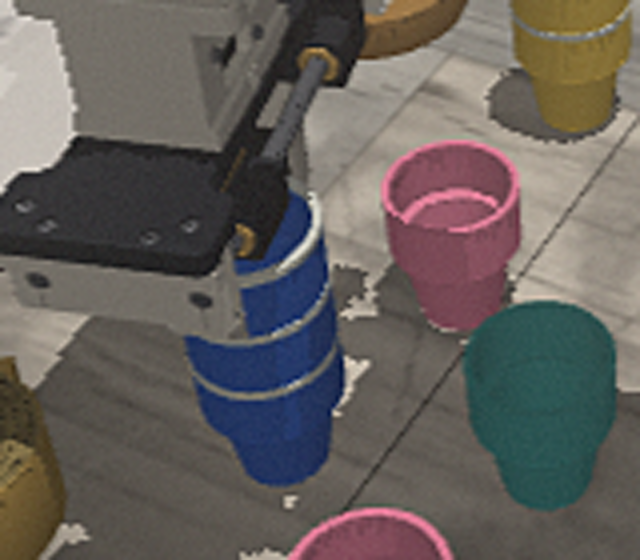

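The finger ends at about crop (240,337), at or just above the next rim (crop (250,342)). I'll lift slowly and check.

Call:
apply_moves(plan="0 0 0 0 0 -0.06 50;0 0 0 0 0 -0.1 50;0 0 0 0 0 -0.1 50;0 0 0 0 0 0 50")

```text
t: 5.65
eef_pos: [0.5841, 0.1754, 0.1188]
tcp_rot: [[0.959, 0.283, 0.001], [0.283, -0.959, 0.0], [0.001, 0.0, -1.0]]
force: [-0.1, 0.6, -1.1]
gripper_width: 0.613
grasp_force: 10.0
```

```bash
python3 - <<'E'
from h import *
s,a=snap('side','s2.png');a=a['image'][240:380,150:310]
cv2.imwrite('pics/s2c.png',cv2.resize(a,None,fx=4,fy=4,interpolation=cv2.INTER_CUBIC));print(s['eef_pos'],s['gripper_width'],s['grasp_force'])
E
```

```text
[0.58410941 0.1753645  0.11883483] 0.6125425415050979 9.991110925757312
```

View pics/s2c.png

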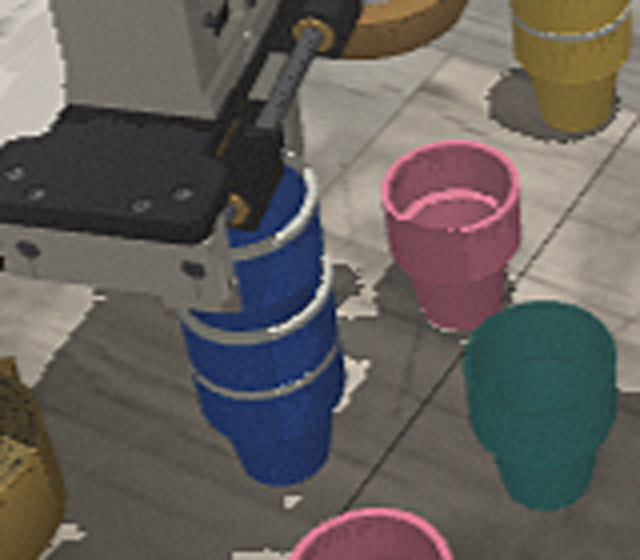

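Only the top cup rose: the middle rim at crop (250,340) stayed where it was. Continuing up, then across to the mat.

Call:
apply_moves(plan="0 0 0 0 0 -0.2 50;0 0 0 0 0 -0.4 50;0 0 0 0 0 -0.5 50;0 0 0 0 0 -0.6 50;0 0 0 0 0 -0.6 50;0 0 0 0 0 -0.4 50;0 0 0 0 0 -0.2 50;0 0 0 0 0 0 50")

```text
t: 6.7
eef_pos: [0.5839, 0.1753, 0.2637]
tcp_rot: [[0.959, 0.283, 0.001], [0.283, -0.959, 0.0], [0.001, 0.0, -1.0]]
force: [-0.1, 0.5, -1.5]
gripper_width: 0.614
grasp_force: 10.0
```

Call:
apply_moves(plan="0 0 0 -0.18 0.38 0 50;0 0 0 -0.3 0.63 0 50;0 0 0 -0.36 0.76 0 50;0 0 0 -0.36 0.76 0 50;0 0 0 -0.36 0.76 0 50;0 0 0 -0.36 0.76 0 50;0 0 0 -0.36 0.76 0 50;0 0 0 -0.36 0.76 0 50;0 0 0 -0.36 0.76 0 50;0 0 0 -0.36 0.76 0 50;0 0 0 -0.36 0.76 0 50;0 0 0 -0.36 0.76 0 50;0 0 0 -0.36 0.76 0 50;0 0 0 -0.3 0.63 0 50;0 0 0 -0.18 0.38 0 50;0 0 0 0 0 0 50;0 0 0 0 0 0 50")

```text
t: 8.82
eef_pos: [0.4948, -0.391, 0.2631]
tcp_rot: [[0.959, 0.284, -0.0], [0.284, -0.959, 0.001], [0.0, -0.001, -1.0]]
force: [-0.4, 1.2, 0.0]
gripper_width: 0.617
grasp_force: 10.0
```

```bash
python3 - <<'E'
from h import *
s,d=snap('wrist','w3.png');np.save('w3.npy',np.array([s['eef_pos'],*s['tcp_rot']]));print(s['t'],s['eef_pos'],s['grasp_force'])
_,e=snap('scene','c3.png');_,f=snap('side','s3.png')
c=np.zeros((480,800,3),np.uint8);c[:,:450]=d['image'][:,90:540];c[:240,455:795]=e['image'][120:360,260:600];c[240:,455:795]=f['image'][40:280,250:590];cv2.imwrite('pics/c3c.png',c)
E
```

```text
8.825 [ 0.49475429 -0.39100917  0.26309093] 9.991321702191271
```

View pics/c3c.png

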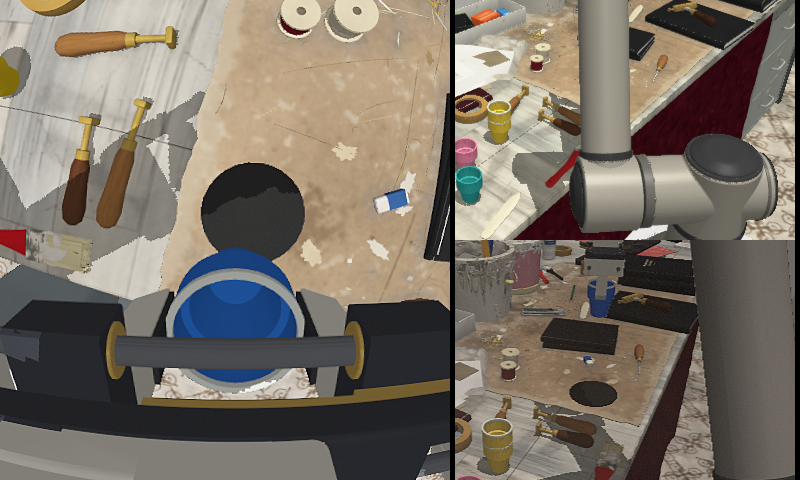

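The wrist view shows the mat centred at about full-image (343,214), with the cup held upright above it. I'll triangulate against the side-view ray.

```bash
python3 - <<'E'
from h import *
w=np.load('w3.npy');s=dict(eef_pos=w[0],tcp_rot=w[1:]);d=vision.snapshot('wrist');r=wray(s,d,343,214)
p=r[0]+r[1]*(.0085-r[0][2])/r[1][2];B=vision.snapshot('side')
print(p,tri(r,ray(B,388.1,193.5)),w[1:].T@(p-w[0]))
E
```

```text
[ 0.49481142 -0.41188773  0.0085    ] (array([ 0.49355356, -0.41256398,  0.00339975]), np.float64(0.0007110425341815651)) [-0.00587139  0.02026804  0.25457257]
```

Call:
apply_moves(plan="0 0 0 -0.12 0.4 0 50;0 0 0 0 0 0.4 50;0 0 0 0 0 0.7 50;0 0 0 0 0 0.8 50;0 0 0 0 0 0.8 50;0 0 0 0 0 0.6 50;0 0 0 0 0 0.4 50;0 0 0 0 0 0.2 50;0 0 0 0 0 0 50;0 0 0 0 0 0 50;0 0 0 0 0 0 50")

```text
t: 10.45
eef_pos: [0.495, -0.4134, 0.0693]
tcp_rot: [[0.959, 0.283, 0.001], [0.283, -0.959, -0.001], [0.001, 0.002, -1.0]]
force: [-0.6, 0.6, -1.4]
gripper_width: 0.618
grasp_force: 10.0
```

Call:
apply_moves(plan="0 0 0 0 0 0.12 50;0 0 0 0 0 0.08 50;0 0 0 0 0 0.04 50;0 0 0 0 0 0 50;0 0 0 0 0 0 50")

```text
t: 11.08
eef_pos: [0.4946, -0.4131, 0.0563]
tcp_rot: [[0.959, 0.283, 0.0], [0.283, -0.959, -0.0], [0.0, 0.0, -1.0]]
force: [0.5, -0.4, -0.7]
gripper_width: 0.622
grasp_force: 10.0
```

Call:
apply_moves(plan="0 0 0 0 0 0.02 50;0 0 0 0 0 0.02 50;0 0 0 0 0 0 50;0 0 0 0 0 0 50")

```text
t: 11.58
eef_pos: [0.4946, -0.413, 0.0542]
tcp_rot: [[0.959, 0.283, 0.0], [0.283, -0.959, -0.0], [-0.0, 0.0, -1.0]]
force: [-0.5, -0.4, -0.8]
gripper_width: 0.613
grasp_force: 10.0
```

Call:
apply_moves(plan="0 0 0 0 0 0.02 50;0 0 0 0 0 0 50;0 0 0 0 0 0 50")

```text
t: 11.95
eef_pos: [0.4947, -0.4132, 0.0537]
tcp_rot: [[0.959, 0.283, 0.0], [0.283, -0.959, -0.001], [0.0, 0.001, -1.0]]
force: [-0.5, -0.1, 4.4]
gripper_width: 0.616
grasp_force: 10.0
```

Contact shows as +4.4 N. Opening gradually, then retracting.

Call:
apply_moves(plan="0 0 0 0 0 0 58;0 0 0 0 0 0 62;0 0 0 0 0 0 70;0 0 0 0 0 0 80;0 0 0 0 0 0 91.8;0 0 0 0 0 0 91.8;0 0 0 0 0 0 91.8;0 0 0 0 0 -0.3 91.8;0 0 0 0 0 -0.6 91.8;0 0 0 0 0 -0.8 91.8;0 0 0 0 0 -0.8 91.8;0 0 0 0 0 -0.8 91.8;0 0 0 0 0 -0.5 91.8;0 0 0 0 0 0 91.8;0 0 0 0 0 0 91.8")

```text
t: 13.82
eef_pos: [0.4942, -0.4126, 0.2424]
tcp_rot: [[0.959, 0.283, -0.001], [0.283, -0.959, 0.001], [-0.001, -0.001, -1.0]]
force: [-0.8, 0.1, 0.2]
gripper_width: 1.004
grasp_force: 0.0
```

```bash
python3 - <<'E'
from h import *
s,d=snap('wrist','w4.png');_,f=snap('side','s4.png');print(s['t'],s['eef_pos'],s['gripper_width'],s['grasp_force'])
c=np.zeros((480,800,3),np.uint8);c[:,:450]=d['image'][:,90:540];c[:240,455:795]=f['image'][150:390,140:480];c[240:,455:795]=cv2.resize(f['image'][100:220,320:490],None,fx=2,fy=2);cv2.imwrite('pics/c4.png',c)
E
```

```text
13.825 [ 0.49415544 -0.41258726  0.24235792] 1.0036053953272452 0.0
```

View pics/c4.png

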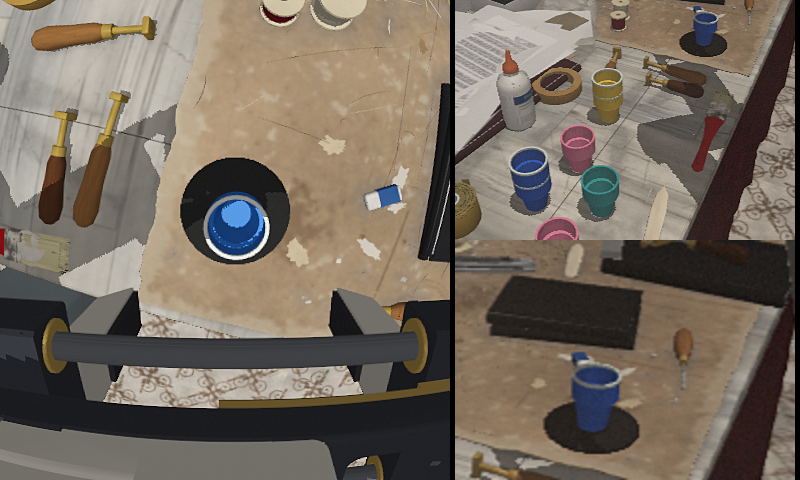

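The cup stands upright near the mat centre (wrist crop (237,225), side zoom (593,400)). The other two blue cups are still nested where they stood (crop (530,180)), and the gripper is clear.

```bash
python3 -c "
from workcell import ticket
print(ticket.finish_job())"
```

```text
the job is handed in; nothing more can be done
None
```

I lifted only the top blue cup and set it down upright near the middle of the black mat; the other two stayed nested in place, and the job was handed in at about 14 s (no verdict was shown).

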